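# Lock up the canteen cash box and hold the key turned

## Robot

A 6-joint arm with a two-finger parallel gripper is mounted at the origin on the work surface. World frame = base frame: x ahead of the robot, y to its left, z up, the work surface at z = 0. Lengths are in m, angles in rad, forces in N, time in s.
With the tool pointing down it reaches from about 0.4 to 0.825 m from the base axis. Payload 7 kg.
Tool frame: the origin (TCP) lies midway between the tips of the shut fingers; the grasp point (between the pads) lies 19 mm behind it; z points along the fingers, x is the direction in which the jaws open and shut, and the axes are right-handed (so a half turn about z gives the same grasp; the last joint's range is limited). The gripper opens to 88 mm and grips with 3 to 60 N. Pads are 19 mm wide; open, the fingers measure 130 mm over their backs; the gripper's body (78 mm by 193 mm) begins 47 mm behind the grasp point.
Start: joints at [1.574, 0.359, 0.012, 0, -1.224, -0.288], TCP at [0.19, 0.648, 0.197] pointing down, gripper open.
Joint ranges: [-3.07, 3.07], [-1.43, 2.12], [-1.02, 1.25], [-3.03, 1.67], [-3.05, -0], [-3.03, 3.03]. Speed limits (rad/s): [2.39, 2.39, 3.01, 3.14, 3.14, 3.14].

## Interface

Orientations are given as [roll, pitch, yaw] about the fixed x, y, z axes, in that order (R = Rz(yaw) Ry(pitch) Rx(roll)).
In Python, from station import status, eyes, workorder gives the robot as it stands.
- The arm moves only by the shell command python3 -m jog 'ROWS' [OPENING] [FORCE]. ROWS is JSON, a list of rows, each a list of 6 numbers: the shift along the world's x, y, z in mm, then the turn, a rotation vector about the world's x, y, z in rad. A call has 1 to 12 rows; each row shifts and turns the pose as measured when the row begins; what a row does not reach is not made up. A row lasts 1/10 s, in which the tool goes at most 50 mm and 8.59 degrees, less where a joint would pass 70% of its speed; a pose out of reach is approached as far as the arm can. A call with a gripper value outside its range is refused whole. OPENING is the opening, from 0 (shut) to 1 (fully open), set as the call begins (- or left out, the last holds). The fingers move at their own pace and stop on an object; FORCE is the grip in N (left out, the last holds). Time passes only in rows, so rows that do not move let the fingers close. It gives the time, the measured TCP pose, the force and the opening at its end, in the units of the state.
- status.get_state(): the state, without advancing time (a new reading comes with each control period).
- eyes.grab_frame(name): name is "scene" or "top"; returns the picture (384x512x3 uint8, blue, green, red); there is no depth.
- eyes.calibration(name): a dict with "camera_matrix" (3x3 intrinsics, pixels), "cam_to_world" (4x4, takes a point from camera to world coordinates). Camera axes: x right, y up, looking along -z (the intrinsics and any distortion apply to the point x, -y, -z); pixel columns grow to the right and rows downward; lengths in m; the calibration is good to about 2 mm. A picture is of the moment at which its call begins. calibration takes no time and is no camera call.
- workorder.job_done(): hands the job in, once; it reports no verdict.
The state is a dict: "t": time; "q": joint angles; "qd": joint speeds; "joint_efforts": joint torques, N m; "eef_pos": TCP position; "ee_rot": TCP orientation; "force": force on the tool from outside, world axes, zero at the start; "moment": the same for the moment, N m; "width": finger opening in m.
Only numpy, scipy, OpenCV 4.12 (cv2) and the standard library are available. Lean on these libraries where they do the work, as an engineer would, in place of code of your own. Each camera call takes 0.05 s, during which the arm holds its last target. There are 200 camera calls.

## Task

Close the open cash box on the serving counter so that its two halves sit edge to edge, then take the orange-headed key from its wooden stand and push it fully home in the brass lock on the lid; the pins are sticky, so you may have to wiggle it. Then turn the key a quarter turn clockwise to its stop and finish while still gripping the key and holding it there, because the lock springs back when let go. Leave the coin tray, the remote control and the tumbler where they are.

Things in the scene. Friction and masses are not known exactly. Their poses are not given: they have to be found in the camera images.
- cash_box: Green steel cash box fixed to the counter: two equal shell halves, each 160 mm (its x) by 200 mm (its y) by 45 mm high, 90 mm high when shut. Origin: centre of the underside of the lower half. Its +x side carries the hinge (away from the robot), -x is the front; z up. Walls 3 mm. The black tray with coins inside is part of it.
- lid (a joint): Angle (rad) of the upper half about the hinge: 0 fully shut, rims edge to edge; grows as the front rises; it starts open at 0.5 to 1.0. A stiff hinge: the lid stays at any angle where it is left and has to be pushed all the way shut (about 2 to 5 N at the front edge).
- lid_hinge (a point): Middle of the hinge line: 80 mm behind the box centre (+x of the box), 45 mm above the counter. The hinge line runs along the box's y. Axes as the lid's: they coincide with the box's when shut.
- lid_front (a point): Middle of the front upper edge of the lid (outer corner): 160 mm in front of the hinge line and 45 mm above it in the lid's own frame, which turns with the lid. The outer top face is flat, 200 mm wide, with only the lock on it.
- lock_mouth (a point): Centre of the key slot at the outer face of the brass lock plug (25.5 mm square, 2 mm proud of the lid's top, 45 mm behind its front edge, midway across; 92 mm above the counter when shut). x runs along the slot, z out of the lock; turns with the plug. Slot 26 mm deep, 16.4 by 6 mm (blade 14 by 4), mouth chamfered only in looks. Sticky pins: see plug.
- plug (a joint): Angle (rad) of the lock plug: 0 at rest (slot along the box's x), grows clockwise seen from above, stop at 1.50: with the key's play of 0.1 to 0.15 rad in the slot, a full quarter turn of the key. A spring turns it back, 0.03 to 0.12 N m. In the slot two pairs of sticky round pins stick out 2.4 mm from both narrow ends, 9 and 16 mm down; the blade pushes them aside with 4 to 14 N.
- key_bow (a point): Centre of the key's orange head, a block 30 mm (its x) by 10 mm (its y) by 32 mm (its z): grip it across the 10 mm. Its z axis points from the blade to the head, up at the start. The key weighs 20 to 45 g, stands blade down in the stand, and looks the same turned by half a turn; either way round fits the lock.
- key_shoulder (a point): On the key's axis, 24 mm below key_bow: underside of the steel shoulder (20 by 10 mm, 8 mm high, between blade and head). It rests on the stand at the start and on the lock's face when the key is fully home. Below it the blade: 14 mm (x) by 4 mm (y), 21 mm long with a narrower tip (9 by 2.8 mm, the last 3 mm).
- key_stand: Dark wooden block 55 by 55 by 34 mm high, fixed to the counter; origin at the centre of its underside. The key stands in a slot in its top.
- coin_tray: Bystander: open blue plastic tray 100 by 130 by 25 mm, loose; origin at the centre of its underside.
- remote: Bystander: black remote control 160 by 46 by 18 mm, loose; origin at the centre of its underside.
- tumbler: Bystander: glass tumbler, 66 mm across, 85 mm high, loose; origin at the centre of its underside.

How it is judged:
On the way, in this order (a step that is already met when the one before it is completed fails the run):
1. the lid is shut, its rim on the lower half's (value of joint lid below 0.03 rad), for 0.2 s.
2. the key is fully home in the lock, not yet turned, the lid shut (distance between key_shoulder and lock_mouth below 0.005 m and angle between the z axis of key_shoulder and the z axis of lock_mouth, either way round below 0.12 rad and value of joint lid below 0.03 rad and value of joint plug below 0.7 rad), for 0.1 s.
At the end, for the whole second after the job is handed in: The lid is shut (within 0.03 rad), the key is fully home (shoulder within 5 mm of the lock's mouth, upright in it within 0.12 rad), the plug is held turned clockwise beyond 1.3 rad, and the fingers still grip the key (over 1 N), all through the last second (value of joint plug above 1.3 rad and distance between key_shoulder and lock_mouth below 0.005 m and angle between the z axis of key_shoulder and the z axis of lock_mouth, either way round below 0.12 rad and value of joint lid below 0.03 rad and contact force between the fingers and key above 1 N); the arm keeps its last pose, push and grip.
It fails at once if the coin tray was pushed away (distance of coin_tray from where it was at the start of the episode above 0.02 m).
It fails at once if the remote control was pushed away (distance of remote from where it was at the start of the episode above 0.02 m).
It fails at once if the tumbler was pushed away or tipped (distance of tumbler from where it was at the start of the episode above 0.02 m or angle between tumbler's own z axis and vertical above 0.4 rad).
It also fails if it takes over 67 s, if anything falls off the work surface, if the arm or the gripper's body presses on something with over 40 N, if the wrist force passes 120 N, or if a joint passes its speed limit or range.

## Working session

There is one attempt and no reset: what is moved stays moved. The work goes in short steps, Python scripts to look and compute and a shell command to move; the robot and the scene stay as the last step left them, time stands still between calls to the robot, and variables do not carry over. Pictures are saved under pics/ and viewed, about 8 in all and at most 12, crops included, and the job is handed in when it is done.

```bash
mkdir -p pics; ls; python3 - <<'E'
from station import status, eyes
import cv2, numpy as np
s=status.get_state(); print(s)
a=eyes.grab_frame("scene"); b=eyes.grab_frame("top")
cv2.imwrite("pics/s0.png",a); cv2.imwrite("pics/t0.png",b)
for n in("scene","top"):
    c=eyes.calibration(n); print(c)
E
```

```text
pics
{'t': 0.0, 'q': array([ 1.57409690e+00,  3.59390256e-01,  1.10513994e-02, -3.54699290e-04,
       -1.22407996e+00, -2.88109550e-01]), 'qd': array([-3.67572934e-04, -5.13444332e-06, -1.51792713e-03,  1.02941026e-03,
       -1.26451822e-03,  2.42069295e-04]), 'joint_efforts': array([-2.37888671e-03, -5.82723463e+01,  2.93076038e+01,  6.99756458e+00,
        7.07656582e-03, -1.57113959e-04]), 'eef_pos': array([0.18952879, 0.64728677, 0.19651647]), 'ee_rot': array([-3.14145129e+00, -1.65036263e-03, -1.85572622e+00]), 'force': array([-0.54130404, -0.03038665,  0.67517952]), 'moment': array([0.01104317, 0.02876113, 0.00784479]), 'width': 0.08766747431878688}
{'camera_matrix': array([[413.71442838,   0.        , 255.67986398],
       [  0.        , 413.71442838, 194.17051973],
       [  0.        ,   0.        ,   1.        ]]), 'cam_to_world': array([[ 0.73975495, -0.3547528 ,  0.57176312,  1.15821758],
       [ 0.6725634 ,  0.415745  , -0.61222102, -0.67408116],
       [-0.02052054,  0.83744047,  0.54614317,  0.66633727],
       [ 0.        ,  0.        ,  0.        ,  1.        ]])}
{'camera_matrix': array([[365.12439412,   0.        , 254.58908197],
       [  0.        , 365.12439412, 191.02078494],
       [  0.        ,   0.        ,   1.        ]]), 'cam_to_world': array([[-0.11869755,  0.96791525, -0.22147451,  0.34062421],
       [-0.99290903, -0.11716984,  0.02007182,  0.00173735],
       [-0.00652231,  0.22228652,  0.97495957,  0.94930181],
       [ 0.        ,  0.        ,  0.        ,  1.        ]])}
```

View pics/s0.png

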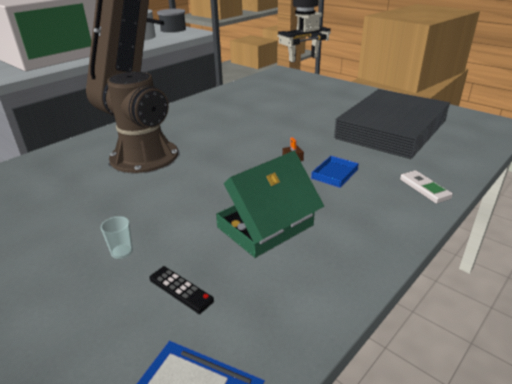

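View pics/t0.png

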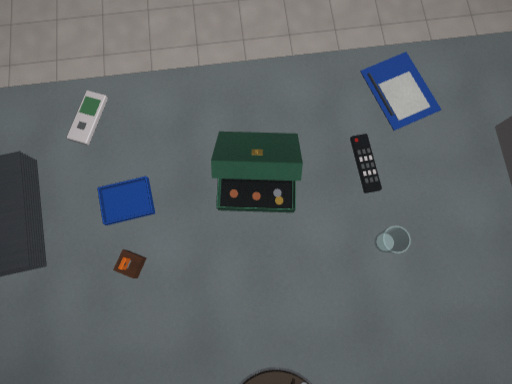

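The box is open in the middle (top view around 257,170). The key and stand are at top (128,263), the coin tray at (126,200), the remote at (366,163) and the tumbler at (395,240).

```bash
cat > h.py <<'E'
import cv2, numpy as np
from station import status, eyes
def ray(n,uv):
    c=eyes.calibration(n);K=c["camera_matrix"];T=c["cam_to_world"]
    d=np.linalg.inv(K)@[uv[0],uv[1],1]; d=T[:3,:3]@[d[0],-d[1],-d[2]]
    return T[:3,3],d/np.linalg.norm(d)
def onz(n,uv,z):
    o,d=ray(n,uv); return o+d*(z-o[2])/d[2]
def tri(u1,u2):
    (o1,d1),(o2,d2)=ray("scene",u1),ray("top",u2)
    s=np.linalg.lstsq(np.c_[d1,-d2],o2-o1,rcond=None)[0]
    a,b=o1+s[0]*d1,o2+s[1]*d2; return (a+b)/2,np.linalg.norm(a-b)
def blob(img,lo,hi,roi=None):
    m=cv2.inRange(cv2.cvtColor(img,cv2.COLOR_BGR2HSV),np.array(lo),np.array(hi))
    if roi: 
        z=np.zeros_like(m);x0,y0,x1,y1=roi;z[y0:y1,x0:x1]=m[y0:y1,x0:x1];m=z
    cs=cv2.findContours(m,cv2.RETR_EXTERNAL,cv2.CHAIN_APPROX_NONE)[0]
    return max(cs,key=cv2.contourArea) if cs else None
def cen(c):
    M=cv2.moments(c);return M['m10']/M['m00'],M['m01']/M['m00']
E
python3 - <<'E'
from h import *
a=cv2.imread("pics/s0.png");b=cv2.imread("pics/t0.png")
ks=blob(a,(3,180,150),(18,255,255),(270,125,315,170));kt=blob(b,(3,180,150),(18,255,255),(105,240,155,285))
print("key",cen(ks),cen(kt),tri(cen(ks),cen(kt)),cv2.minAreaRect(kt),cv2.contourArea(kt))
ls=blob(a,(18,120,90),(32,255,255),(250,160,300,200));lt=blob(b,(15,120,60),(32,255,255),(240,140,275,165))
print("lock",cen(ls),cen(lt),tri(cen(ls),cen(lt)))
f=lambda im,x0,y0,x1,y1,k:cv2.resize(im[y0:y1,x0:x1],None,fx=k,fy=k,interpolation=cv2.INTER_CUBIC)
p=np.zeros((600,800,3),np.uint8)
A=f(b,205,125,310,215,4);p[:A.shape[0],:A.shape[1]]=A
B=f(b,105,240,155,285,7);p[:B.shape[0],430:430+B.shape[1]]=B[:, :370]
C=f(a,210,145,330,255,2.0);p[365:365+C.shape[0],:C.shape[1]]=C
D=f(a,270,130,315,165,6);p[365:365+D.shape[0],430:430+D.shape[1]]=D
cv2.imwrite("pics/c1.png",p)
E
```

```text
key (292.66666666666663, 142.51572327044025) (123.62656641604009, 263.31829573934834) (array([0.40462299, 0.31706973, 0.05890568]), np.float64(0.00172432366349199)) ((123.612060546875, 263.4051513671875), (7.2218546867370605, 12.342806816101074), 23.198591232299805) 66.5
lock (272.5581395348837, 178.84883720930233) (256.95454545454544, 151.77651515151513) (array([ 0.61148478, -0.03003596,  0.15824325]), np.float64(0.0020955480477049706))
```

View pics/c1.png

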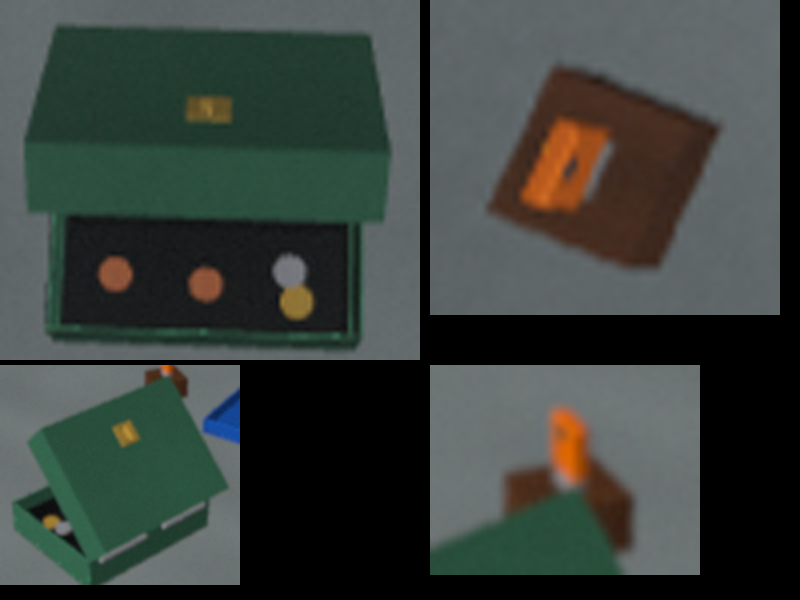

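The enlarged crops show the key head's long side running along the stand's left edge. The lid is open about 45° and its corners are clear. I'm computing poses from these corners.

```bash
python3 - <<'E'
from h import *
ct=lambda x,y:(205+x/4-.4,125+y/4-.4)
cs=lambda x,y:(210+x/2-.25,145+(y-365)/2-.25)
ck=lambda x,y:(105+(x-430)/7-.43,240+y/7-.43)
P=np.array
fl,fr=onz("top",ct(50,329),.045),onz("top",ct(357,335),.045)
print("rim front",fl,fr,np.linalg.norm(fl-fr))
# lid corners tri
q={"fl":(cs(30,438),ct(26,140)),"fr":None}
for n,a,b in[("topback_l?",cs(170,380),ct(55,27)),("topback_r",cs(227,488),ct(370,37)),("topfront_l",cs(30,440),ct(26,141)),("topfront r",cs(103,553),ct(388,153))]:
    print(n,tri(a,b))
for n,c in[("topface",[(560,119),(583,126),(549,211),(522,203)])]:
    w=[onz("top",ck(*x),.074) for x in c]; print(n,np.mean(w,0),*[x[:2].round(4) for x in w])
    d=w[3]-w[0]+w[2]-w[1];print("yaw long",np.degrees(np.arctan2(d[1],d[0])))
st=[(557,65),(720,127),(660,268),(488,212)]
w=[onz("top",ck(*x),.034) for x in st];print("stand",np.mean(w,0),*[x[:2].round(4) for x in w])
for i in range(4):
    d=w[(i+1)%4]-w[i];print(np.degrees(np.arctan2(d[1],d[0])),np.linalg.norm(d))
b=cv2.imread("pics/t0.png");a=cv2.imread("pics/s0.png")
c=blob(b,(105,150,40),(125,255,255),(90,170,160,230));print("tray",[onz("top",x,.02)[:2].round(3) for x in cv2.boxPoints(cv2.minAreaRect(c))])
print("tumbler",onz("top",(386,242),0), "remote",onz("top",(366,163),.018))
E
```

```text
rim front [0.51681057 0.08165509 0.045     ] [ 0.48987812 -0.10946602  0.045     ] 0.1930094166625944
topback_l? (array([0.63761361, 0.03959668, 0.21500313]), np.float64(0.024154496595881165))
topback_r (array([ 0.71001933, -0.0871555 ,  0.14116852]), np.float64(0.1465168887264575))
topfront_l (array([ 0.54871723, -0.00357027,  0.15156182]), np.float64(0.1890455311084796))
topfront r (array([ 0.62629908, -0.12818768,  0.03982343]), np.float64(0.05379442183336679))
topface [0.4038925 0.3143336 0.074    ] [0.4188 0.3116] [0.4155 0.3039] [0.3888 0.3164] [0.3925 0.3254]
yaw long 153.67104030597554
stand [0.40357448 0.31020042 0.034     ] [0.4415 0.3261] [0.4128 0.2696] [0.3668 0.293 ] [0.3932 0.3521]
-116.87221236798621 0.06330840044230873
153.03994859184724 0.05162502923449361
66.0084276981022 0.06474139786818818
-28.365210587034873 0.054897214991511935
tray [array([0.611, 0.398]), array([0.628, 0.259]), array([0.526, 0.242]), array([0.51 , 0.378])]
tumbler [ 0.38168319 -0.33818875  0.        ] remote [ 0.59243127 -0.3204051   0.018     ]
```

```bash
python3 - <<'E'
from h import *
ct=lambda x,y:(205+x/4-.4,125+y/4-.4)
cs=lambda x,y:(210+x/2-.25,145+(y-365)/2-.25)
w={}
for n,a,b in[("back+y",cs(227,488),ct(55,27)),("back-y",cs(103,553),ct(370,37)),("front+y",cs(170,380),ct(26,141)),("front-y",cs(30,440),ct(388,153))]:
    w[n],e=tri(a,b);print(n,w[n].round(4),e.round(4))
e=w["front+y"]-w["front-y"];e2=w["back+y"]-w["back-y"]
for d in(e,e2):print("width",np.linalg.norm(d),"yaw",np.degrees(np.arctan2(-d[0],d[1])))
m=(w["front+y"]+w["front-y"]-w["back+y"]-w["back-y"])/2
print("depth",np.linalg.norm(m),"lid angle",np.arctan2(m[2],np.hypot(*m[:2])),"yaw",np.degrees(np.arctan2(-m[1],-m[0])))
lf=(w["front+y"]+w["front-y"])/2;lb=(w["back+y"]+w["back-y"])/2
yaw=np.arctan2(-e[0]-e2[0],e[1]+e2[1]);th=np.arctan2(m[2],np.hypot(*m[:2]))
X=np.array([np.cos(yaw),np.sin(yaw),0]);Z=np.array([0,0,1])
lz=np.cos(th)*Z+np.sin(th)*X; lx=np.cos(th)*X-np.sin(th)*Z
for h in(lb-.045*lz, lf+.16*lx-.045*lz, np.array([.61148,-.03004,.15824])+.115*lx-.047*lz):
    print("hinge est",h.round(4),"lock shut",(h-.115*X+.047*Z).round(4))
# front rim lower
fl,fr=onz("top",ct(50,329),.045),onz("top",ct(357,335),.045)
print("hinge from rim",(fl+fr)/2+.16*X, "yaw rim",np.degrees(np.arctan2(-(fl-fr)[0],(fl-fr)[1])))
E
```

```text
back+y [0.705  0.0568 0.0757] 0.0006
back-y [ 0.6737 -0.1409  0.0773] 0.0004
front+y [0.5968 0.0733 0.1832] 0.0024
front-y [ 0.5627 -0.1294  0.1771] 0.0125
width 0.20567818893356538 yaw -9.535228786571022
width 0.2001216139494684 yaw -8.992842069781151
depth 0.15145565177288328 lid angle 0.7537295859260549 yaw -7.28078796021576
hinge est [ 0.6589 -0.0371  0.0437] lock shut [ 0.5454 -0.0186  0.0907]
hinge est [ 0.6645 -0.0419  0.0378] lock shut [ 0.551  -0.0234  0.0848]
hinge est [ 0.6625 -0.0384  0.0453] lock shut [ 0.549  -0.0198  0.0923]
hinge from rim [ 0.66125582 -0.03967305  0.045     ] yaw rim -8.021203841658835
```

```bash
python3 -m jog '[[20,-30,20,0,0,0.02],[26,-40,15,0,0,0.02],[26,-40,10,0,0,0.02],[26,-40,5,0,0,0.02],[26,-40,0,0,0,0.02],[26,-40,0,0,0,0.02],[26,-40,0,0,0,0.02],[26,-40,0,0,0,0],[26,-40,0,0,0,0],[26,-40,0,0,0,0],[26,-40,0,0,0,0],[26,-40,0,0,0,0]]' 0 20; python3 -c "
from station import status;print(status.get_state()['q'])"
```

```text
t: 1.3
eef_pos: [0.4985, 0.1601, 0.2427]
ee_rot: [-3.14, -0.008, -1.7]
force: [0.1, 1.2, -0.3]
width: 0.0016
[ 0.69121456  0.08173262 -0.24731375  0.00676219 -1.2469867   0.74810863]
```

```bash
python3 -m jog '[[35,-45,0,0,0,0],[35,-45,0,0,0,0],[30,-40,0,0,0,0],[5,-15,0,0,0,-0.02],[0,0,-15,0,0,0],[0,0,0,0,0,0]]' 0 20
```

```text
t: 1.9
eef_pos: [0.5956, 0.0179, 0.2246]
ee_rot: [3.139, -0.01, -1.729]
force: [-0.9, 0.4, -0.9]
width: 0.0003
```

```bash
python3 -m jog '[[0,0,-15,0,0,0],[0,0,-15,0,0,0],[0,0,-15,0,0,0],[-4,1,-10,0,0,0],[-6,1,-10,0,0,0],[-6,1,-10,0,0,0],[-6,1,-10,0,0,0]]' 0 20
```

```text
t: 2.6
eef_pos: [0.5693, 0.0236, 0.1472]
ee_rot: [3.139, -0.012, -1.723]
force: [-27.4, 7.3, 42.0]
width: 0.0004
```

```bash
python3 -m jog '[[0,0,0,0,0,0]]'; python3 - <<'E'
from h import *
a=eyes.grab_frame("scene");b=eyes.grab_frame("top")
p=np.hstack([cv2.resize(a[130:260,200:340],None,fx=2.8,fy=2.8),cv2.resize(b[110:240,200:340],None,fx=2.8,fy=2.8)])
cv2.imwrite("pics/c2.png",p)
E
```

```text
t: 2.7
eef_pos: [0.5672, 0.0242, 0.1482]
ee_rot: [3.138, -0.011, -1.722]
force: [0.1, 0.4, -0.4]
width: 0.0003
```

View pics/c2.png

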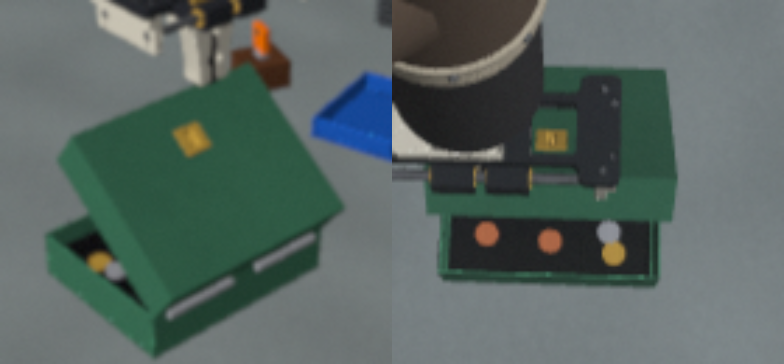

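```bash
python3 - <<'E'
from h import *
s=lambda x,y:(200+x/2.8-.3,130+y/2.8-.3)
t=lambda x,y:(200+(x-392)/2.8-.3,110+y/2.8-.3)
print(tri(s(60,158),t(675,178)),tri(s(195,139),t(551,140)))
X=np.array([.988,-.151,0]);H=np.array([.661,-.039,.045])
p=tri(s(195,139),t(551,140))[0]-H
print("angle from lock",np.arctan2(p[2],-p@X)-np.arctan2(.047,.115))
E
```

```text
(array([ 0.54494626, -0.12656613,  0.15795789]), np.float64(0.010991816849028876)) (array([ 0.59661742, -0.02622806,  0.14904051]), np.float64(0.004389141165413346))
angle from lock 0.6206774735884492
```

```bash
python3 -m jog '[[0,0,20,0,0,0],[0,0,22,0,0,0],[19,-2,10,0,0,0],[19,-2,0,0,0,0],[0,0,-10,0,0,0],[0,0,-10,0,0,0],[-1,0,-6,0,0,0],[-2,0,-5,0,0,0],[-4,1,-5,0,0,0],[-5,1,-5,0,0,0]]' 0 20
```

```text
t: 3.8
eef_pos: [0.594, 0.023, 0.1565]
ee_rot: [3.141, -0.011, -1.721]
force: [-0.0, 0.1, 0.2]
width: 0.0007
```

```bash
python3 -m jog '[[-2,1,-5,0,0,0],[-2,0,-6,0,0,0],[-2,1,-6,0,0,0],[-4,0,-6,0,0,0]]' 0 20;python3 -m jog '[[-4,1,-6,0,0,0],[-4,0,-6,0,0,0]]'
```

```text
t: 4.2
eef_pos: [0.5833, 0.0257, 0.133]
ee_rot: [-3.14, -0.01, -1.72]
force: [-0.5, 1.2, 3.6]
width: 0.0004
t: 4.4
eef_pos: [0.5753, 0.0268, 0.1207]
ee_rot: [-3.139, -0.01, -1.72]
force: [-1.3, 1.2, 2.7]
width: 0.0003
```

```bash
python3 -m jog '[[-4,1,-6,0,0,0],[-4,0,-6,0,0,0],[-3,1,-6,0,0,0],[-3,0,-6,0,0,0],[-2,0,-5,0,0,0],[-2,0,-5,0,0,0]]';python3 -m jog '[[-2,0,-5,0,0,0],[0,0,-5,0,0,0]]'
```

```text
t: 5.0
eef_pos: [0.5544, 0.029, 0.0832]
ee_rot: [-3.14, -0.01, -1.72]
force: [-1.2, 0.4, 1.7]
width: 0.0007
t: 5.2
eef_pos: [0.5517, 0.0289, 0.072]
ee_rot: [-3.141, -0.01, -1.72]
force: [-0.8, -0.4, 1.6]
width: 0.0003
```

```bash
python3 - <<'E'
from h import *
a=eyes.grab_frame("scene");b=eyes.grab_frame("top")
p=np.hstack([cv2.resize(a[130:260,200:340],None,fx=2.8,fy=2.8),cv2.resize(b[110:240,200:340],None,fx=2.8,fy=2.8)])
cv2.imwrite("pics/c3.png",p)
E
```

```text
(no output)
```

View pics/c3.png

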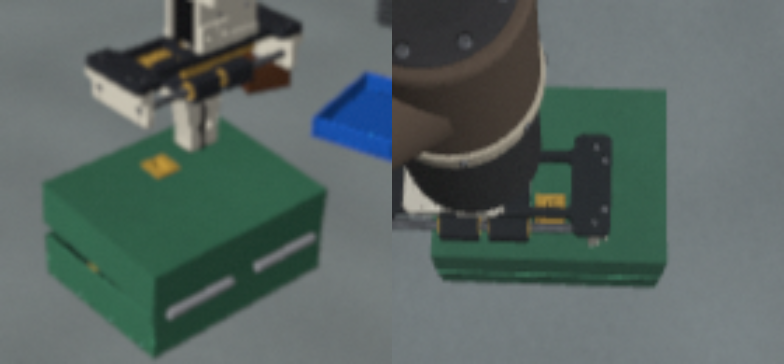

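```bash
cat >> h.py <<'E'
def proj(n,P):
    c=eyes.calibration(n);K=c["camera_matrix"];T=np.linalg.inv(c["cam_to_world"])
    p=T[:3,:3]@np.asarray(P)+T[:3,3];p=K@[p[0],-p[1],-p[2]];return p[:2]/p[2]
E
python3 - <<'E'
from h import *
s=status.get_state();print(s['eef_pos'],s['q'])
for z in(.0,.02,.03,.04): print(z,proj("scene",s['eef_pos']+[0,0,z]))
E
```

```text
[0.55153202 0.02879764 0.07156872] [ 0.41395801  0.2769901  -0.42825404  0.01185547 -0.87164748  0.99961911]
0.0 [269.24609661 190.65722404]
0.02 [269.22629029 184.27139605]
0.03 [269.21623767 181.03029524]
0.04 [269.2060834  177.75642017]
```

```bash
python3 -m jog '[[0,0,20,0,0,0],[0,0,20,0,0,0],[0,0,20,0,0,0],[0,0,20,0,0,0],[0,0,0,0,0,0]]'; python3 - <<'E'
from h import *
s=status.get_state();print(s['eef_pos'])
a=eyes.grab_frame("scene")
x,y=proj("scene",s['eef_pos']);print(x,y)
c=cv2.resize(a[130:260,200:340],None,fx=5,fy=5,interpolation=cv2.INTER_CUBIC)
for z in(0,.019):
    x,y=proj("scene",s['eef_pos']+[0,0,z]);cv2.circle(c,(int((x-200+.5)*5),int((y-130+.5)*5)),3,(0,0,255),-1)
cv2.imwrite("pics/c4.png",c[:600])
E
```

```text
t: 5.8
eef_pos: [0.5517, 0.028, 0.1531]
ee_rot: [3.14, -0.013, -1.721]
force: [-0.2, 0.9, 0.1]
width: 0.0004
[0.55165017 0.02804737 0.15314945]
269.00615844100145 163.90411658304237
```

View pics/c4.png

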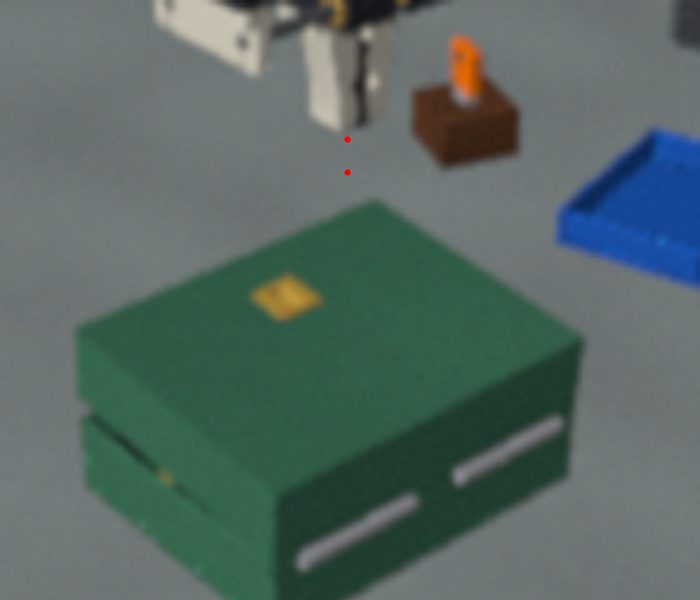

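The tip hangs about 24 mm above the reported TCP (tip at crop row 128, TCP marker at row 172). I'll allow for that. The lid still has a small gap, so I'm pressing it fully shut.

```bash
python3 -m jog '[[-5,0,-25,0,0,0],[-3,0,-25,0,0,0],[0,0,-20,0,0,0],[0,0,-12,0,0,0],[0,0,-4,0,0,0]]';python3 -m jog '[[0,0,-4,0,0,0],[0,0,-4,0,0,0]]';python3 -m jog '[[0,0,-4,0,0,0]]';python3 -m jog '[[0,0,-4,0,0,0]]'
```

```text
t: 6.35
eef_pos: [0.5418, 0.0275, 0.0612]
ee_rot: [3.138, -0.013, -1.722]
force: [-1.8, 1.1, 3.8]
width: 0.0005
t: 6.55
eef_pos: [0.542, 0.0274, 0.0608]
ee_rot: [3.139, -0.015, -1.718]
force: [-21.9, 4.5, 51.5]
width: 0.0005
t: 6.65
eef_pos: [0.542, 0.0274, 0.0609]
ee_rot: [3.14, -0.015, -1.717]
force: [-16.7, 2.9, 38.6]
width: 0.0006
t: 6.75
eef_pos: [0.542, 0.0274, 0.0609]
ee_rot: [-3.141, -0.015, -1.716]
force: [-16.0, 2.6, 38.9]
width: 0.0004
```

```bash
python3 -m jog '[[0,0,20,0,0,0],[0,0,30,0,0,0],[-15,30,20,0,0,-0.03],[-22,45,0,0,0,-0.06],[-22,45,0,0,0,-0.06],[-22,45,0,0,0,-0.06],[-22,45,0,0,0,-0.06],[-22,45,0,0,0,-0.04],[-10,20,0,0,0,0],[0,0,0,0,0,0]]' 0.6 20
python3 - <<'E'
from h import *
s=status.get_state();print(s['eef_pos'],s['ee_rot'],s['width'])
a=eyes.grab_frame("scene");b=eyes.grab_frame("top");cv2.imwrite("pics/s5.png",a);cv2.imwrite("pics/t5.png",b)
ls=blob(a,(18,120,90),(32,255,255),(230,160,300,225));lt=blob(b,(15,120,60),(32,255,255),(240,140,275,205))
print("lock",cen(ls),cen(lt),tri(cen(ls),cen(lt)),onz("top",cen(lt),.092),onz("scene",cen(ls),.092))
for k,c in(("t",lt),("s",ls)): print(k,cv2.minAreaRect(c))
g=blob(b,(60,60,30),(90,255,255),(200,120,310,220));r=cv2.minAreaRect(g)
print([onz("top",p,.09).round(4) for p in cv2.boxPoints(r)])
c=cv2.resize(a[60:180,220:360],None,fx=5,fy=5,interpolation=cv2.INTER_CUBIC)
x,y=proj("scene",s['eef_pos']);cv2.circle(c,(int((x-220+.5)*5),int((y-60+.5)*5)),3,(0,0,255),-1)
d=cv2.resize(a[165:255,205:330],None,fx=2.4,fy=2.4)
c[-d.shape[0]:,:d.shape[1]]=d
cv2.imwrite("pics/c5.png",c)
E
```

```text
t: 7.75
eef_pos: [0.4048, 0.3084, 0.1382]
ee_rot: [-3.137, -0.007, -2.042]
force: [-0.0, -1.4, -0.5]
width: 0.0526
[0.40481337 0.30835237 0.13819405] [-3.1374065  -0.00725819 -2.04239807] 0.05264968664607241
lock (255.92, 191.36) (255.81481481481478, 186.43664717348926) (array([ 0.54706895, -0.01965111,  0.09101234]), np.float64(0.0015608875011107394)) [ 0.54629063 -0.02019903  0.092     ] [ 0.54851711 -0.02007583  0.092     ]
t ((256.0, 186.5), (9.0, 10.0), 90.0)
s ((255.9000244140625, 191.3000030517578), (6.7082037925720215, 11.180338859558105), 63.43495178222656)
[array([0.5023, 0.0866, 0.09  ]), array([0.6753, 0.0654, 0.09  ]), array([ 0.6441, -0.1395,  0.09  ]), array([ 0.4729, -0.1097,  0.09  ])]
```

View pics/c5.png

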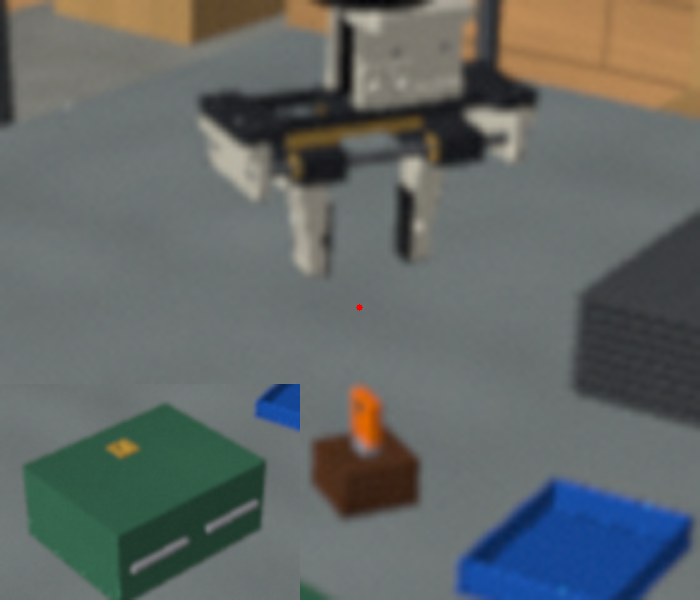

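The lid's rims now meet with no gap. The tips straddle the key line, and the tip offset is again about 29 mm. I'm going down onto the key.

```bash
python3 -m jog '[[0,6,-20,0,0,0.005],[0,0,-25,0,0,0],[0,0,-25,0,0,0],[0,0,-20,0,0,0],[0,0,-15,0,0,0],[0,0,-10,0,0,0],[0,0,-5,0,0,0]]' 0.6 20
python3 - <<'E'
from h import *
s=status.get_state();print(s['eef_pos'],s['ee_rot'],s['width'])
a=eyes.grab_frame("scene")
c=cv2.resize(a[90:180,240:340],None,fx=7,fy=7,interpolation=cv2.INTER_CUBIC)[:600]
cv2.imwrite("pics/c6.png",c)
E
```

```text
t: 8.55
eef_pos: [0.4099, 0.3062, 0.0156]
ee_rot: [-3.136, -0.005, -2.047]
force: [0.2, -0.1, -1.0]
width: 0.0527
[0.40988557 0.30620563 0.0155706 ] [-3.13644976 -0.00501407 -2.04659817] 0.05271554713884378
```

View pics/c6.png

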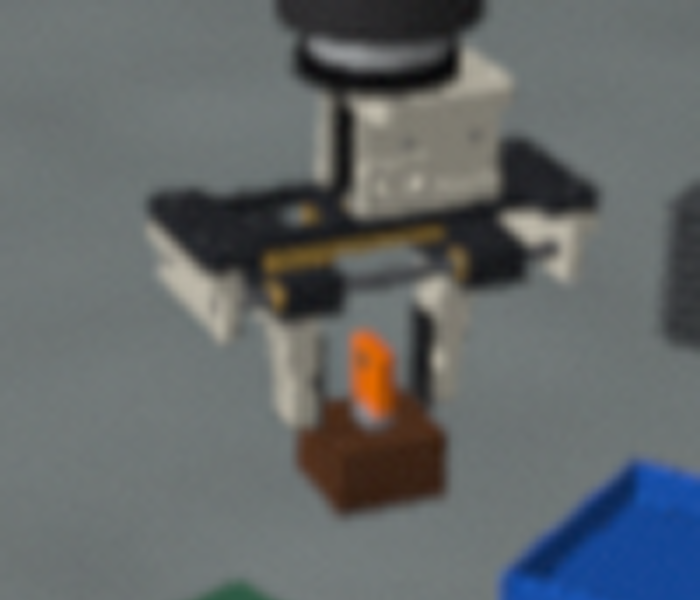

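```bash
python3 -m jog '[[-6,8,0,0,0,0.01],[0,0,0,0,0,0]]'; python3 - <<'E'
from h import *
for P in [(.4099,.3062,.044),(.404,.3145,.044),(.404,.3145,.058)]: print(P,proj("scene",P))
s=status.get_state();print(s['q'])
a=eyes.grab_frame("scene");k=blob(a,(3,180,150),(18,255,255),(270,125,315,170));print("key",cen(k))
E
```

```text
t: 8.8
eef_pos: [0.4041, 0.3145, 0.016]
ee_rot: [-3.136, -0.005, -2.037]
force: [0.5, 0.5, 0.6]
width: 0.0527
(0.4099, 0.3062, 0.044) [291.51982378 148.2457813 ]
(0.404, 0.3145, 0.044) [291.66569384 146.8615157 ]
(0.404, 0.3145, 0.058) [291.77988428 143.05339884]
[ 1.04995763  0.29278501 -0.5719697   0.00850172 -0.71034898  0.0480779 ]
key (292.66666666666663, 142.51572327044025)
```

```bash
python3 -m jog '[[0,0,0,0,0,0],[0,0,0,0,0,0],[0,0,0,0,0,0],[0,0,0,0,0,0],[0,0,0,0,0,0]]' 0 10;  python3 -m jog '[[0,0,0,0,0,0],[0,0,0,0,0,0]]' 0 40
```

```text
t: 9.35
eef_pos: [0.4046, 0.3158, 0.0179]
ee_rot: [-3.136, -0.001, -2.036]
force: [-0.0, -0.3, 0.2]
width: 0.0184
t: 9.55
eef_pos: [0.4048, 0.3161, 0.018]
ee_rot: [-3.136, -0.0, -2.036]
force: [0.1, -0.2, 0.5]
width: 0.0097
```

```bash
python3 -m jog '[[0,0,5,0,0,0],[0,0,10,0,0,0],[0,0,15,0,0,0],[0,0,25,0,0,0],[0,0,25,0,0,0],[0,0,25,0,0,0],[0,0,15,0,0,0],[0,0,0,0,0,0]]' 0 40; python3 - <<'E'
from h import *
s=status.get_state();print(s['eef_pos'],s['width'])
a=eyes.grab_frame("scene")
k=blob(a,(3,180,150),(18,255,255));print(cen(k),cv2.contourArea(k))
x,y=map(int,cen(k));cv2.imwrite("pics/c7.png",cv2.resize(a[y-40:y+40,x-50:x+50],None,fx=7,fy=7,interpolation=cv2.INTER_CUBIC))
print(proj("scene",s['eef_pos']+[0,0,.04]),proj("scene",s['eef_pos']+[0,0,.016]),x-50,y-40)
E
```

```text
t: 10.35
eef_pos: [0.4036, 0.3135, 0.1467]
ee_rot: [-3.136, -0.003, -2.036]
force: [-0.2, 0.8, -0.4]
width: 0.0096
[0.40362374 0.31349271 0.14674156] 0.009561205977148289
(293.8412698412698, 105.77777777777776) 10.5
[292.59987309 105.99567698] [292.38617793 113.21925354] 243 65
```

View pics/c7.png

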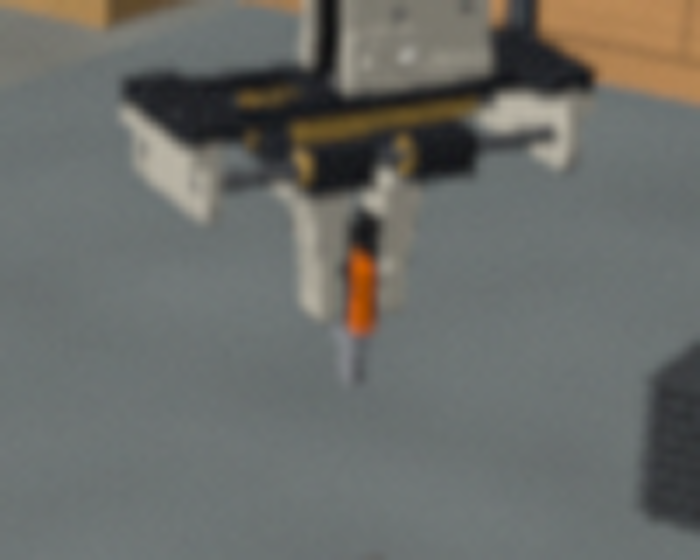

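The key is held upright, with its blade tip at crop (352,382). I'm carrying it over the lock.

```bash
python3 -m jog '[[10,-22,0,0,0,0.03],[17,-39,0,0,0,0.04],[17,-39,0,0,0,0.04],[17,-39,0,0,0,0.04],[17,-39,0,0,0,0.04],[17,-39,0,0,0,0.04],[17,-39,0,0,0,0.04],[15,-36,0,0,0,0.03],[8,-18,0,0,0,0.01],[0,0,0,0,0,0]]' 0 40
```

```text
t: 11.4
eef_pos: [0.5338, -0.0123, 0.1378]
ee_rot: [3.134, -0.014, -1.71]
force: [-0.4, 0.1, -1.5]
width: 0.0099
```

```bash
python3 -m jog '[[13,-7,-6,0,0,-0.012],[1,-1,-8,0,0,0],[0,0,0,0,0,0]]' 0 40; python3 - <<'E'
from h import *
s=status.get_state();e=s['eef_pos'];print(e,s['ee_rot'])
a=eyes.grab_frame("scene");cv2.imwrite("pics/s8.png",a)
x0,y0=225,140
c=cv2.resize(a[y0:y0+70,x0:x0+70],None,fx=8.5,fy=8.5,interpolation=cv2.INTER_CUBIC)
for P in (e+[0,0,.016],e+[0,0,-.005],(.5475,-.020,.092)):
    u=proj("scene",P);print(u);cv2.circle(c,tuple(int(v) for v in (u-[x0,y0]+.5)*8.5),2,(255,0,255),-1)
cv2.imwrite("pics/c8.png",c)
E
```

```text
t: 11.7
eef_pos: [0.5469, -0.021, 0.1207]
ee_rot: [3.13, -0.015, -1.725]
force: [-0.4, 0.6, -0.8]
width: 0.0101
[ 0.54693784 -0.02102224  0.12065375] [ 3.13015531 -0.0149091  -1.72484807]
[254.84164726 176.33272751]
[255.02058295 183.45627819]
[255.64694893 191.20900392]
```

View pics/c8.png

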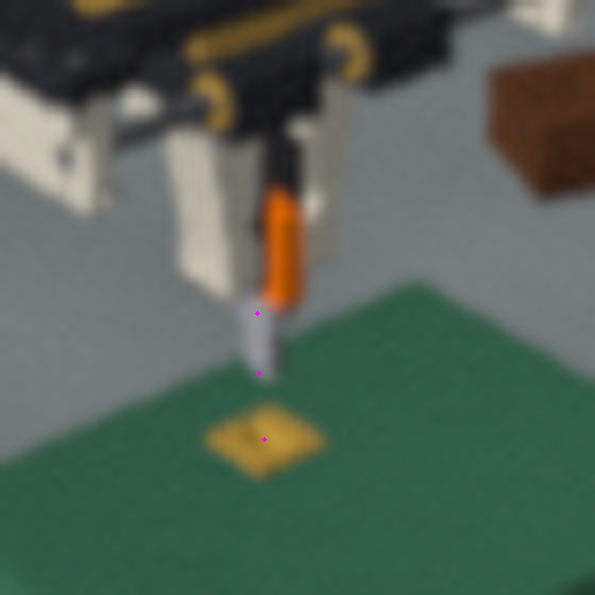

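The blade tip is at crop (266,378) and the lock centre at (265,440), so they are lined up sideways. I'm going down by feel.

```bash
python3 -m jog '[[0,0,-8,0.013,-0.014,0],[0,0,-6,0,0,0],[0,0,-3,0,0,0]]' 0 60;python3 -m jog '[[0,1,-2,0,0,0],[0,0,-2,0,0,0]]';python3 -m jog '[[0,0,-2,0,0,0]]';python3 -m jog '[[0,0,-2,0,0,0]]'
```

```text
t: 12.05
eef_pos: [0.5473, -0.019, 0.104]
ee_rot: [-3.14, 0.0, -1.722]
force: [0.9, -1.4, -0.5]
width: 0.0097
t: 12.25
eef_pos: [0.5473, -0.0173, 0.1]
ee_rot: [-3.14, -0.0, -1.721]
force: [-0.5, -0.2, 0.1]
width: 0.0094
t: 12.35
eef_pos: [0.5475, -0.0171, 0.0981]
ee_rot: [-3.14, -0.0, -1.72]
force: [-0.5, -0.1, -0.6]
width: 0.0099
t: 12.45
eef_pos: [0.5478, -0.017, 0.0963]
ee_rot: [-3.139, -0.0, -1.72]
force: [-3.3, 0.4, 11.7]
width: 0.0097
```

```bash
for i in 1 2 3 4; do python3 -m jog '[[0,-1,1.5,0,0,0],[0,0,-2,0,0,0],[0,0,-1.5,0,0,0]]' | egrep 'eef_pos|force'; done
```

```text
eef_pos: [0.5483, -0.0183, 0.0947]
force: [-0.3, -0.7, 0.4]
eef_pos: [0.548, -0.0194, 0.0922]
force: [-0.3, 0.2, -1.0]
eef_pos: [0.5479, -0.0204, 0.0899]
force: [-0.4, -0.4, -0.8]
eef_pos: [0.548, -0.021, 0.0877]
force: [-0.6, 0.6, 0.0]
```

```bash
for i in 1 2 3 4; do python3 -m jog '[[0,0,-1.5,0,0,0],[0,0,-1.5,0,0,0]]' | egrep 'eef_pos|force'; done
```

```text
eef_pos: [0.548, -0.0211, 0.0855]
force: [-5.8, 3.0, 9.5]
eef_pos: [0.5474, -0.021, 0.0837]
force: [-2.3, 2.0, 3.9]
eef_pos: [0.5473, -0.0209, 0.0811]
force: [-2.0, 0.4, 3.0]
eef_pos: [0.5474, -0.021, 0.0783]
force: [-5.8, 2.9, 11.8]
```

```bash
for i in 1 2 3 4; do python3 -m jog '[[0,0,-2,0,0,0.01],[0,0,-2,0,0,-0.01]]' | egrep 'eef_pos|force'; done; python3 - <<'E'
from h import *
a=eyes.grab_frame("scene");cv2.imwrite("pics/c9.png",cv2.resize(a[140:210,225:295],None,fx=8.5,fy=8.5,interpolation=cv2.INTER_CUBIC))
E
```

```text
eef_pos: [0.5475, -0.021, 0.0755]
force: [-7.9, 2.3, 22.7]
eef_pos: [0.5477, -0.021, 0.0754]
force: [-11.9, 4.4, 27.4]
eef_pos: [0.5477, -0.021, 0.0754]
force: [-10.0, 3.4, 23.0]
eef_pos: [0.5477, -0.021, 0.0754]
force: [-10.3, 3.7, 23.7]
```

View pics/c9.png

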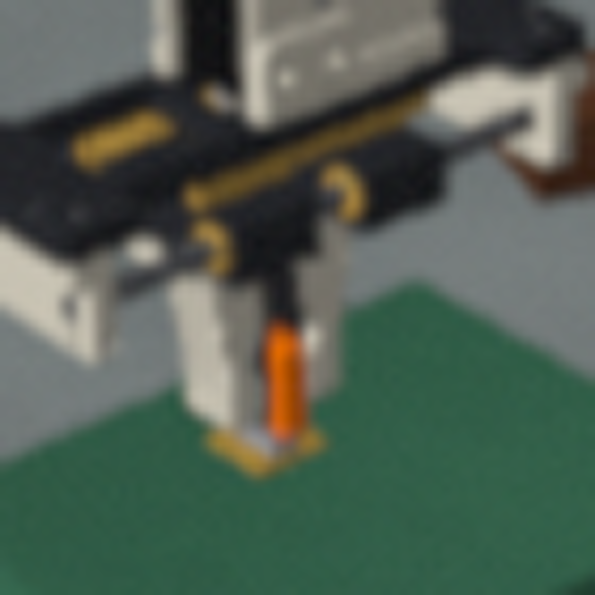

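The shoulder sits on the brass plate with the key fully home. I'm turning clockwise.

```bash
for i in 1 2; do python3 -m jog '[[0,0,-1,0,0,-0.08],[0,0,-1,0,0,-0.08],[0,0,-1,0,0,-0.08]]'| egrep 'eef|ee_rot|force'; python3 -c "
from station import status;print(status.get_state()['moment'])"; done
```

```text
eef_pos: [0.5473, -0.0209, 0.0755]
ee_rot: [-3.132, -0.001, -1.96]
force: [-6.3, 2.8, 13.8]
[1.12232159 2.52515064 0.10382239]
eef_pos: [0.5471, -0.0208, 0.0756]
ee_rot: [-3.132, -0.001, -2.209]
force: [-7.0, 3.5, 13.9]
[1.21485851 2.67879269 0.0600018 ]
```

```bash
for i in 1 2 3 4; do python3 -m jog '[[0,0,-1,0,0,-0.08],[0,0,-1,0,0,-0.08],[0,0,-1,0,0,-0.08]]'| egrep 'eef|ee_rot|force'; python3 -c "
from station import status;print(status.get_state()['moment'])"; done
```

```text
eef_pos: [0.5471, -0.0205, 0.0756]
ee_rot: [-3.131, -0.001, -2.458]
force: [-5.9, 3.7, 13.2]
[1.55199308 2.22003162 0.0434253 ]
eef_pos: [0.5477, -0.0199, 0.0756]
ee_rot: [-3.13, 0.002, -2.706]
force: [-6.3, 2.4, 15.0]
[1.08015062 2.52932973 0.05477863]
eef_pos: [0.5476, -0.0199, 0.0756]
ee_rot: [-3.129, 0.002, -2.955]
force: [-6.7, 2.6, 14.5]
[1.18017384 2.46012741 0.09343226]
eef_pos: [0.5476, -0.0199, 0.0756]
ee_rot: [-3.128, 0.003, 3.08]
force: [-6.7, 2.6, 13.5]
[1.10789342 2.45985648 0.08212766]
```

```bash
for i in 1 2 3 4; do python3 -m jog '[[0,0,-1,0,0,-0.05]]'| egrep 'eef|ee_rot|force'; python3 -c "
from station import status;print(status.get_state()['moment'][2])"; done
```

```text
eef_pos: [0.5476, -0.0199, 0.0756]
ee_rot: [-3.128, 0.004, 3.027]
force: [-6.4, 2.5, 14.8]
0.08469478473829656
eef_pos: [0.5476, -0.0199, 0.0756]
ee_rot: [-3.128, 0.004, 2.976]
force: [-6.1, 2.3, 14.6]
0.10717818297354272
eef_pos: [0.5476, -0.0199, 0.0756]
ee_rot: [-3.128, 0.004, 2.924]
force: [-6.0, 2.9, 14.4]
0.1236737859901041
eef_pos: [0.5476, -0.0199, 0.0756]
ee_rot: [-3.128, 0.005, 2.873]
force: [-6.7, 2.5, 13.4]
0.05771208883927596
```

```bash
for i in 1 2 3 4; do python3 -m jog '[[0,0,-1,0,0,-0.04]]'| egrep 'eef|ee_rot|force|width'; python3 -c "
from station import status;print(status.get_state()['moment'][2])"; done; python3 - <<'E'
from h import *
a=eyes.grab_frame("scene");cv2.imwrite("pics/c10.png",cv2.resize(a[140:210,225:295],None,fx=8.5,fy=8.5,interpolation=cv2.INTER_CUBIC))
E
```

```text
eef_pos: [0.5476, -0.0199, 0.0756]
ee_rot: [-3.128, 0.005, 2.831]
force: [-6.8, 2.7, 13.8]
width: 0.0098
0.25446072635425393
eef_pos: [0.5476, -0.0198, 0.0756]
ee_rot: [-3.128, 0.006, 2.79]
force: [-6.4, 2.9, 12.8]
width: 0.0097
0.3039114959153992
eef_pos: [0.5476, -0.0198, 0.0756]
ee_rot: [-3.128, 0.006, 2.75]
force: [-6.8, 1.8, 13.6]
width: 0.0096
0.5331410190659289
eef_pos: [0.5477, -0.0197, 0.0756]
ee_rot: [-3.127, 0.007, 2.71]
force: [-6.6, 2.9, 13.6]
width: 0.0096
0.7131875168709917
```

View pics/c10.png

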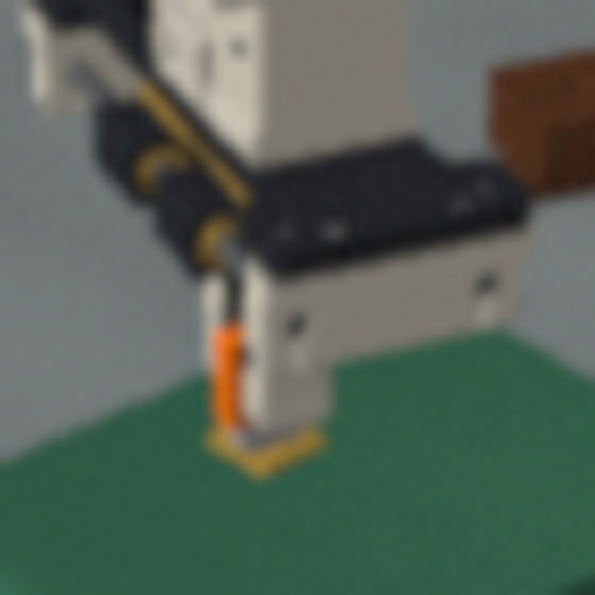

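```bash
python3 -m jog '[[0,0,-1,0,0,-0.005],[0,0,-1,0,0,0],[0,0,-1,0,0,0],[0,0,-1,0,0,0],[0,0,-1,0,0,0]]'; python3 -c "
from station import status,workorder;print(status.get_state()['moment'][2]); print(workorder.job_done())"
```

```text
t: 18.45
eef_pos: [0.5477, -0.0197, 0.0756]
ee_rot: [-3.126, 0.009, 2.711]
force: [-5.5, 3.0, 13.6]
width: 0.0098
0.5759266784383736
the job is handed in; nothing more can be done
None
```

I shut the lid, took the key from its stand, pushed it home in the lock, turned it clockwise to the stop, and handed the job in at about t = 18.5 s while still gripping and holding it. The hand-in gives no verdict, and the lid and plug angles can't be read directly.

**Last checks**
- **Lid:** the picture taken after pressing it shut showed no gap.
- **Key home:** the shoulder sat on the brass plate. The tool stopped firmly at z = 0.0755, against 0.076 expected, and I felt both pin pairs on the way down.
- **Turn:** the gripper turned about 1.85 rad. The moment rose sharply near the end, up to 0.71 N m, which I took as the stop. It was 0.58 N m at hand-in.
- **Grip:** the fingers read 9.8 mm on the 10 mm head, with the grip set to 60 N.
- **Coin tray, remote and tumbler:** I didn't work near any of them, but I made no final measurement of their positions.

**What went wrong or disagreed**
- **First lid push:** the fingers slid off the front edge, with about 42 N upward and 27 N sideways on the tool. I pushed again further back and it closed.
- **Finger height:** the fingertips hang about 29 mm above the reported TCP, in the pictures and by contact with the lid. I allowed for this.
- **First try at the slot:** the blade met the lock's face slightly off. A small sideways search let it drop in.

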